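# Dock the body cameras at the service counter

## Task

Put the four body cameras on charge: stand each one upright in the white cradle of its own shape and size (largest in largest, middle in middle, smallest in smallest, round in round), flat on the floor of the pocket. Set them down, do not drop them, and do not shift or tip the two-way radio and the roll of tape that stand among them.

Things in the scene. Friction and masses are not known exactly. Their poses are not given: they have to be found in the camera images.
- cam_large: Black body-worn camera, the largest of the three box-shaped ones, standing upright: 36 mm thick (x) by 70 mm wide (y) by 100 mm tall (z). Origin at the centre of its underside, z up; the lens is on the +x face, a flat belt clip (2 mm) on the -x face; the lens stands out at most 4 mm. Loose, 170 g or so.
- cam_medium: Black body-worn camera, the middle one of the three box-shaped ones, standing upright: 30 mm thick (x) by 54 mm wide (y) by 80 mm tall (z). Origin at the centre of its underside, z up; the lens is on the +x face, a flat belt clip (2 mm) on the -x face; the lens stands out at most 4 mm. Loose, 130 g or so.
- cam_small: Black body-worn camera, the smallest of the three box-shaped ones, standing upright: 26 mm thick (x) by 38 mm wide (y) by 60 mm tall (z). Origin at the centre of its underside, z up; the lens is on the +x face, a flat belt clip (2 mm) on the -x face; the lens stands out at most 4 mm. Loose, 90 g or so.
- cam_round: Black round body-worn camera: an upright cylinder 46 mm in diameter, 55 mm tall, with a thin grey band near its foot; a small lens on its +x side stands out 3 mm. Origin at the centre of its underside, z up. Loose, 110 g or so.
- cradle_large: White plastic charging cradle, the largest of the three rectangular ones, fixed on the counter: an open tray 64 by 98 mm outside (x by y), 14 mm high, walls and floor 5 mm thick, so the pocket is 54 by 88 mm and 9 mm deep, its floor 5 mm above the counter. For the largest box-shaped camera, with camera x along cradle x (either way round). Origin at the centre of its underside, z up.
- cradle_medium: White plastic charging cradle, the middle one of the three rectangular ones, fixed on the counter: an open tray 58 by 82 mm outside (x by y), 14 mm high, walls and floor 5 mm thick, so the pocket is 48 by 72 mm and 9 mm deep, its floor 5 mm above the counter. For the middle box-shaped camera, with camera x along cradle x (either way round). Origin at the centre of its underside, z up.
- cradle_small: White plastic charging cradle, the smallest of the three rectangular ones, fixed on the counter: an open tray 54 by 66 mm outside (x by y), 14 mm high, walls and floor 5 mm thick, so the pocket is 44 by 56 mm and 9 mm deep, its floor 5 mm above the counter. For the smallest box-shaped camera, with camera x along cradle x (either way round). Origin at the centre of its underside, z up.
- cradle_round: White plastic round charging cradle for the round camera, fixed on the counter: a dish 74 mm in outer diameter, 14 mm high, wall and floor 5 mm thick, so the pocket is 64 mm across and 9 mm deep, its floor 5 mm above the counter. Origin at the centre of its underside, z up.
- radio: Black two-way radio standing upright among the cameras, with a stub antenna and a knob on top (the cameras have none): 36 by 58 mm (x by y), body 95 mm tall, antenna tip at 130 mm. Not a camera; to be left alone. Origin at the centre of its underside, z up. Loose.
- tape_roll: Roll of cream-coloured tape lying flat: a ring 96 mm outside, 76 mm inside diameter, 24 mm high. To be left alone. Origin at the centre of its underside, z up. Loose.

How it is judged:
At the end, for the whole second after the job is handed in: Each camera stands in the cradle of its own shape and size: its origin within 14 mm of the cradle's, horizontally, its underside 2 to 8 mm above the cradle's underside (on the pocket's floor), tilted less than 0.08 rad, and at rest (under 0.02 m/s) (horizontal distance between cam_large and cradle_large below 0.014 m and z of cam_large in the frame of cradle_large between 0.002 and 0.008 m and angle between each of cam_large, cam_medium, cam_small, cam_round's own z axis and vertical below 0.08 rad and linear speed of each of cam_large, cam_medium, cam_small, cam_round below 0.02 m/s and horizontal distance between cam_medium and cradle_medium below 0.014 m and z of cam_medium in the frame of cradle_medium between 0.002 and 0.008 m and horizontal distance between cam_small and cradle_small below 0.014 m and z of cam_small in the frame of cradle_small between 0.002 and 0.008 m and horizontal distance between cam_round and cradle_round below 0.014 m and z of cam_round in the frame of cradle_round between 0.002 and 0.008 m); the robot touches nothing.
It fails at once if a camera is dropped: it falls freely with its foot more than 30 mm above the counter ((height (world z) of cam_large above 0.03 m and contact force between cam_large and anything else below 0.02 N) or (height (world z) of cam_medium above 0.03 m and contact force between cam_medium and anything else below 0.02 N) or (height (world z) of cam_small above 0.03 m and contact force between cam_small and anything else below 0.02 N) or (height (world z) of cam_round above 0.03 m and contact force between cam_round and anything else below 0.02 N)).
It fails at once if the two-way radio is shifted by more than 20 mm or tipped (distance of radio from where it was at the start of the episode above 0.02 m or angle between radio's own z axis and vertical above 0.3 rad).
It fails at once if the roll of tape is shifted by more than 20 mm or tipped (distance of tape_roll from where it was at the start of the episode above 0.02 m or angle between tape_roll's own z axis and vertical above 0.3 rad).
It also fails if it takes over 120 s, if anything falls off the work surface, if the arm or the gripper's body presses on something with over 40 N, if the wrist force passes 120 N, or if a joint passes its speed limit or range.

## Robot

A 7-joint arm with a two-finger parallel gripper is mounted at the origin on the work surface. World frame = base frame: x ahead of the robot, y to its left, z up, the work surface at z = 0. Lengths are in m, angles in rad, forces in N, time in s.
With the tool pointing down it reaches from about 0.4 to 0.875 m from the base axis. Payload 19.3 kg.
Tool frame: the origin (TCP) lies at the very end of the fingers, on their centre line; the grasp point (between the pads) lies 19 mm behind it; z points along the fingers, y is the direction in which the jaws open and shut (so a half turn about z gives the same grasp; the last joint's range is limited). The gripper opens to 85 mm and grips with 20 to 120 N. Pads are 22 mm wide; open, the fingers measure 114 mm over their backs; the gripper's body (76 mm by 85 mm) begins 54 mm behind the grasp point. The pads swing forward as they close: fully open they stand 13 mm farther back than shut.
Start: joints at [-0.07, 0.521, -0.036, 1.599, 0.021, 1.021, -0.113], TCP at [0.625, -0, 0.231] pointing down, gripper open.
Joint ranges: [-2.91, 2.91], [-0.3, 2.13], [-1.5, 1.42], [0.17, 2.43], [-1.26, 4.41], [0.16, 1.93], [-2.52, 2.52]. Speed limits (rad/s): [1.89, 1.89, 2.39, 2.39, 3.01, 3.01, 3.01].

## Interface

Orientations are given as [roll, pitch, yaw] about the fixed x, y, z axes, in that order (R = Rz(yaw) Ry(pitch) Rx(roll)).
In Python, from workcell import bot, grab_frame, calibration, workorder gives the robot as it stands.
- The arm moves only by the tool move_arm, never from a script. Its arguments are lists of equal length, an entry for each row: "jaw": the closure in counts, from 0 (fully open) to 255 (shut); "dp": the shift along the tool's x, y, z in units of 800 mm (1.0 is 800 mm), a list of three; "rotation": the turn, a rotation vector about the tool's x, y, z in units of pi rad (1.0 is pi rad), a list of three. In form: {"jaw": [jaw, ...], "dp": [[dx, dy, dz], ...], "rotation": [[rx, ry, rz], ...]}. A call has 1 to 10 rows; each row shifts and turns the commanded pose from where the row before left it, along the tool's axes as they then stand; what a row does not reach is not made up. A row lasts 1/8 s, in which the tool goes at most 62.5 mm and 10.7 degrees, less where a joint would pass 70% of its speed; a pose out of reach is approached as far as the arm can. A call with a number of a shift or a turn outside -1 to 1 is refused whole. A call with a gripper value outside its range is refused whole. The fingers move at their own pace and stop on an object; "squeeze" is the grip in N (left out, the last holds). Time passes only in rows, so rows that do not move let the fingers close. It gives the time, the measured TCP pose, the force and the opening at its end, in the units of the state.
- bot.observe(): the state, without advancing time (a new reading comes with each control period).
- grab_frame(name): name is "scene" or "side" or "wrist"; returns the picture (420x560x3 uint8, blue, green, red); there is no depth.
- calibration(name): a dict with "camera_matrix" (3x3 intrinsics, pixels), "T" (4x4, takes a point from camera to world coordinates). Camera axes: x right, y down, z forward; pixel columns grow to the right and rows downward; lengths in m; the calibration is good to about 2 mm. A picture is of the moment at which its call begins: read the wrist's pose just before it. calibration takes no time and is no camera call; for the wrist camera it gives the pose at the moment of the call.
- workorder.job_done(): hands the job in, once; it reports no verdict.
The state is a dict: "clock": time; "qpos": joint angles; "qd": joint speeds; "joint_efforts": joint torques, N m; "position": TCP position; "tool_rot": TCP orientation; "force": force on the tool from outside, world axes, zero at the start; "moment": the same for the moment, N m; "grip_width": finger opening in m.
Only numpy, scipy, OpenCV 4.12 (cv2) and the standard library are available. Lean on these libraries where they do the work, as an engineer would, in place of code of your own. Each camera call takes 0.05 s, during which the arm holds its last target. There are 200 camera calls.

## Working session

There is one attempt and no reset: what is moved stays moved. The work goes in short steps, Python scripts to look and compute and a tool call to move; the robot and the scene stay as the last step left them, time stands still between calls to the robot, and variables do not carry over. Pictures are saved under pics/ and viewed, about 12 in all and at most 16, crops included, and the job is handed in when it is done.

Besides the shell and the picture viewer there is one more tool, called after "Request:" as name(argument=value, ...) on one line, values as JSON. move_arm: Moves the arm, as the interface text tells. Shifts and turns lie within -1 to 1; 1 stands for 800 mm of shift or pi rad of turn. Its arguments: {"type":"object","properties":{"jaw":{"type":"array","items":{"type":"number"}},"dp":{"type":"array","items":{"type":"array","items":{"type":"number","minimum":-1,"maximum":1}}},"rotation":{"type":"array","items":{"type":"array","items":{"type":"number","minimum":-1,"maximum":1}}},"squeeze":{"type":"number"}},"required":["jaw","dp","rotation"]}

```bash
mkdir -p pics && ls
python3 - <<'E'
from workcell import bot, grab_frame, calibration
import cv2,numpy as np
print(bot.observe())
for n in("scene","side","wrist"):
    c=calibration(n);print(n,np.round(c["camera_matrix"],1).tolist(),np.round(c["T"],3).tolist())
    cv2.imwrite(f"pics/{n}0.png",grab_frame(n))
E
```

```text
pics
{'clock': 0.0, 'qpos': array([-0.07024233,  0.52200911, -0.03632901,  1.59998308,  0.02119192,
        1.02115674, -0.11279416]), 'qd': array([ 1.31844923e-03, -8.65994214e-05,  4.34517482e-04, -1.37125255e-03,
        1.02909947e-03, -8.12089010e-05,  5.86155138e-05]), 'joint_efforts': array([-4.24098413e-03, -9.27110124e+01,  1.97758444e+00, -3.69928443e+01,
        1.76317629e-02,  8.19846697e-03, -6.58496788e-05]), 'position': array([ 6.24654488e-01, -8.57816418e-06,  2.30737714e-01]), 'tool_rot': array([-3.14042371e+00,  7.78770094e-05,  1.57083130e+00]), 'force': array([-0.51078395,  1.06715534,  0.66704919]), 'moment': array([0.02016733, 0.04814051, 0.00618773]), 'grip_width': 0.08572206621043622}
scene [[445.7, 0.0, 273.9], [0.0, 445.7, 208.0], [0.0, 0.0, 1.0]] [[0.19, 0.824, -0.534, 1.124], [0.982, -0.153, 0.114, -0.137], [0.013, -0.546, -0.838, 0.981], [0.0, 0.0, 0.0, 1.0]]
side [[420.4, 0.0, 280.8], [0.0, 420.4, 206.5], [0.0, 0.0, 1.0]] [[-0.854, -0.342, 0.393, 0.101], [-0.52, 0.573, -0.633, 0.709], [-0.008, -0.745, -0.667, 0.799], [0.0, 0.0, 0.0, 1.0]]
wrist [[326.4, 0.0, 282.3], [0.0, 326.4, 209.9], [0.0, 0.0, 1.0]] [[1.0, -0.0, -0.001, 0.625], [-0.001, -0.957, -0.289, 0.073], [-0.001, 0.289, -0.957, 0.373], [0.0, 0.0, 0.0, 1.0]]
```

View pics/scene0.png

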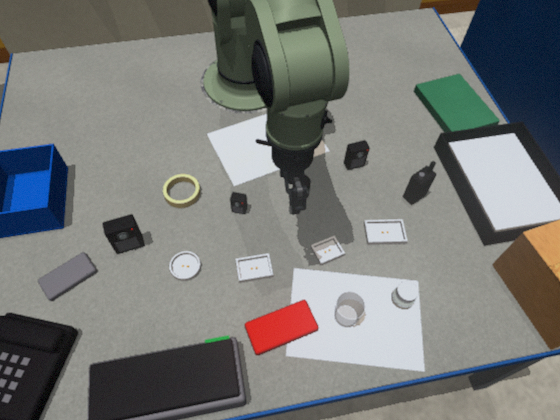

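View pics/side0.png

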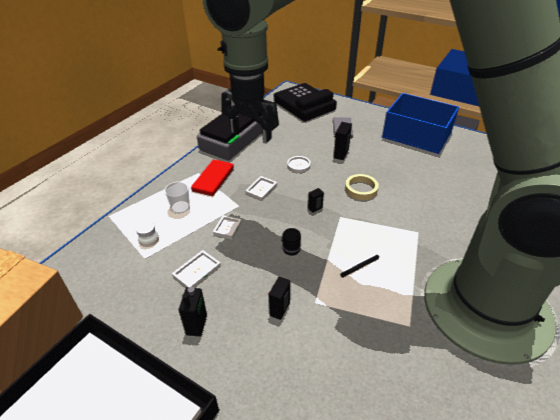

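Scene view: round cradle is at (185,265), with rect cradles at (254,267), (328,250) and (386,231). The cameras are at (123,233), (239,202) and (357,154), the round one is hidden behind the gripper, and the radio is at (420,183). In the side view the round camera is at (291,241), the tape at (362,187) and the radio at (193,312).

```bash
cat > h.py <<'E'
import numpy as np, cv2
from workcell import bot, grab_frame, calibration
def cast(c,px,z):
    px=np.atleast_2d(np.asarray(px,float)); K=c["camera_matrix"];T=np.array(c["T"])
    d=np.c_[px,np.ones(len(px))]@np.linalg.inv(K).T@T[:3,:3].T
    o=T[:3,3]; return (o+d*((z-o[2])/d[:,2])[:,None])[:,:2]
def proj(c,P):
    P=np.atleast_2d(np.asarray(P,float));T=np.linalg.inv(c["T"]);q=P@T[:3,:3].T+T[:3,3]
    q=q@np.array(c["camera_matrix"]).T; return q[:,:2]/q[:,2:]
def rect(pts):
    "centre, (short,long) mm, yaw of short side (deg, mod 180)"
    (c,(w,h),a)=cv2.minAreaRect((pts*1000).astype(np.float32))
    if w>h: w,h,a=h,w,a+90
    a=(a+90)%180-90
    return np.round(c,1),np.round((w,h),1),round(a,1)
def blobs(im,mask,c,z,amin,amax,lim=None):
    for k in cv2.findContours(mask,cv2.RETR_EXTERNAL,cv2.CHAIN_APPROX_NONE)[0]:
        if not amin<cv2.contourArea(k)<amax: continue
        p=k[:,0,:]; m=p.mean(0).round()
        print("px",m,"A",cv2.contourArea(k),*rect(cast(c,p,z)))
E
python3 - <<'E'
from h import *
for n in("scene","side"):
    im=cv2.imread(f"pics/{n}0.png");c=calibration(n)
    hsv=cv2.cvtColor(im,cv2.COLOR_BGR2HSV)
    w=cv2.inRange(hsv,(0,0,195),(180,45,255))
    print(n,"white z=14mm");blobs(im,w,c,.014,100,1500)
    print(" dark z=0");blobs(im,cv2.inRange(im,(0,0,0),(55,55,55)),c,0.0,150,2500)
E
```

```text
scene white z=14mm
px [254. 266.] A 667.0 [660.9 -84. ] [56.4 80.1] -0.4
px [184. 264.] A 594.5 [ 624.  -245.6] [68.5 70.5] -10.7
px [332. 252.] A 219.5 [657.1 104.7] [32.6 63.6] 13.5
px [387. 228.] A 579.5 [623.  258.9] [62.2 96.3] -8.4
 dark z=0
px [497. 373.] A 467.5 [992.3 386.3] [ 26.5 133.1] 9.3
px [123. 234.] A 1009.5 [ 504.4 -391.2] [ 84.8 103.1] -78.7
px [239. 202.] A 166.5 [465.  -91.9] [39.9 64.4] 81.0
px [421. 181.] A 565.0 [484.  410.7] [ 52.4 166.2] 48.3
px [ 58. 189.] A 663.5 [ 312.  -563.5] [ 38.3 251.3] -89.9
px [356. 155.] A 464.0 [362.2 262.7] [ 58.8 115.2] 64.0
px [292. 166.] A 1646.5 [388.4  62.2] [187.6 270.4] 78.3
px [312. 124.] A 373.5 [221.1 186.3] [ 92.8 129.9] 22.5
px [302.  24.] A 307.5 [-263.7  239.4] [ 62.8 171.6] -1.7
side white z=14mm
px [196. 268.] A 821.0 [624.5 256.9] [65.8 99.7] -8.8
px [180. 206.] A 110.5 [807.4 108.2] [40.8 42.1] 4.5
px [261. 186.] A 337.5 [662.4 -85.2] [59.7 85.1] -0.4
px [299. 162.] A 232.0 [ 623.4 -244.1] [69.9 73.4] -59.3
 dark z=0
px [193. 311.] A 927.5 [559.7 350. ] [ 56.7 133.1] 48.9
px [279. 298.] A 643.5 [412.3 219. ] [ 46.4 116.4] 30.5
px [291. 242.] A 392.5 [479.3  53. ] [49.3 96.6] 26.0
px [315. 200.] A 263.5 [ 499.7 -124.2] [ 41.7 103.7] 24.0
px [342. 141.] A 447.0 [ 567.5 -455.9] [ 56.1 235.2] 24.1
px [259.  43.] A 160.5 [ 1333.  -1036.7] [124.1 452.3] 32.9
px [381.  35.] A 185.5 [  828.5 -1484.6] [ 31.  591.4] 18.3
px [354.  48.] A 535.0 [  925.  -1359.5] [  43.1 1295.9] 21.6
px [229.  12.] A 1088.5 [ 1708.2 -1349.8] [270.9 590.1] 41.8
```

View pics/wrist0.png

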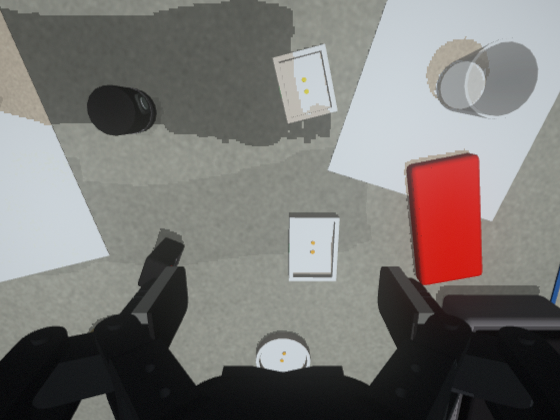

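The wrist view shows the small cradle with corners near (274,58), (327,45), (338,108) and (287,122). The round camera is at (120,110), the small one at (165,255), and the medium cradle at (314,247).

```bash
cat >> h.py <<'E'
def tri(c1,p1,c2,p2):
    P=[np.array(c["camera_matrix"])@np.linalg.inv(c["T"])[:3] for c in(c1,c2)]
    X=cv2.triangulatePoints(P[0],P[1],np.float64(p1).reshape(2,1),np.float64(p2).reshape(2,1)); return (X[:3]/X[3]).ravel()*1000
def tool(dx,dy,dz,yaw):
    "world shift mm -> dp units at tool yaw deg"
    y=np.radians(yaw);return np.round(np.array([dx*np.cos(y)+dy*np.sin(y),dx*np.sin(y)-dy*np.cos(y),-dz])/800,4)
E
python3 - <<'E'
from h import *
c={n:calibration(n) for n in("scene","side","wrist")}
M={}
for n in("scene","side"):
    m=cv2.inRange(cv2.imread(f"pics/{n}0.png"),(0,0,0),(60,60,60))
    L,_,s,ce=cv2.connectedComponentsWithStats(m)[0:4]; M[n]=(_,s,ce)
def near(n,p):
    _,s,ce=M[n];ok=[i for i in range(1,len(s)) if 100<s[i,4]<2500]
    i=min(ok,key=lambda i:np.hypot(*(ce[i]-p)));return ce[i]
for nm,a,b in [("L",(123,234),(342,141)),("S",(239,202),(315,200)),("M",(356,155),(279,298)),("radio",(421,181),(193,311))]:
    print(nm,tri(c["scene"],near("scene",a),c["side"],near("side",b)).round())
print("round",tri(c["wrist"],(120,110),c["side"],near("side",(291,242))).round())
im=cv2.imread("pics/wrist0.png")
w=cv2.inRange(cv2.cvtColor(im,cv2.COLOR_BGR2HSV),(0,0,140),(180,90,255))
print("wrist z14");blobs(im,w,c["wrist"],.014,1500,6000)
print(rect(cast(c["wrist"],[(274,58),(327,45),(338,108),(287,122)],.014)))
t=cv2.inRange(cv2.cvtColor(cv2.imread("pics/scene0.png"),cv2.COLOR_BGR2HSV),(20,50,120),(35,255,255));blobs(im,t,c["scene"],.02,200,3000)
E
```

```text
L [ 537. -377.   50.]
S [483. -91.  32.]
M [394. 245.  41.]
radio [527. 375.  50.]
round [463.  76.  29.]
wrist z14
(array([649.6,  99.6]), array([55.3, 63.7]), 12.6)
px [181. 189.] A 824.0 [ 404.6 -235.4] [94.2 96. ] -10.4
```

Request:
move_arm(jaw=[0, 0, 0, 0, 0, 0], dp=[[0, -0.0405, 0], [0, -0.0405, 0], [0, -0.0405, 0], [0, -0.0405, 0], [0, -0.0405, 0], [0, 0, 0]], rotation=[[0, 0, 0], [0, 0, 0], [0, 0, 0], [0, 0, 0], [0, 0, 0], [0, 0, 0]], squeeze=40)

```text
clock: 0.9
position: [0.4613, -0.0002, 0.2315]
tool_rot: [-3.141, 0.0, 1.571]
force: [-0.3, -1.0, 1.3]
grip_width: 0.0854
```

```bash
cat >> h.py <<'E'
def look(z,f,thr=60):
    c=calibration("wrist");im=grab_frame("wrist");cv2.imwrite(f"pics/{f}.png",im);o=bot.observe()
    print(o["clock"],o["position"].round(4),np.degrees(o["tool_rot"]).round(2),o["grip_width"])
    m=cv2.inRange(im,(0,0,0),(thr,)*3);m[260:]=0
    m=cv2.morphologyEx(m,cv2.MORPH_OPEN,np.ones((5,5)))
    blobs(im,m,c,z,500,30000)
    return im,c
E
python3 -c "
from h import *
look(.055,'w1')"
```

```text
0.95 [ 0.4627 -0.      0.2316] [179.97  -0.    90.  ] 0.08523836542709629
px [286. 110.] A 1840.5 [464.3  74.4] [43.7 44. ] 90.0
```

View pics/w1.png

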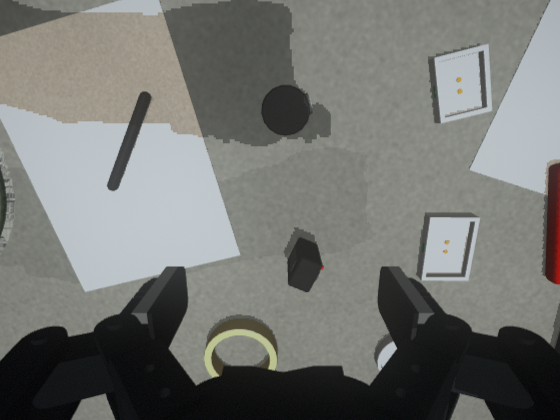

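The round camera is at (286,110), straight below the lens; its centre is (464,74) with a 44 mm span, which fits 46 mm. The small camera is at (304,262), clear of the fingers. I'll grip the round one across y, away from its lens.

Request:
move_arm(jaw=[0, 0, 0, 0, 0, 0, 0, 0, 0, 0], dp=[[0.0465, 0.001, 0], [0.0465, 0.001, 0], [0, 0, 0], [0, 0, 0], [0, 0, 0], [0, 0, 0], [0, 0, 0], [0, 0, 0], [0, 0, 0], [0, 0, 0]], rotation=[[0, 0, 0.05], [0, 0, 0.05], [0, 0, 0.05], [0, 0, 0.05], [0, 0, 0.05], [0, 0, 0.05], [0, 0, 0.05], [0, 0, 0.05], [0, 0, 0.05], [0, 0, 0.05]])

```text
clock: 2.2
position: [0.4711, 0.0739, 0.2311]
tool_rot: [3.141, -0.0, -0.005]
force: [-0.6, -1.1, 0.1]
grip_width: 0.0855
```

Request:
move_arm(jaw=[0, 0, 0, 0, 0, 0, 130, 130, 130, 130], dp=[[-0.0085, -0.0005, 0.05], [0, 0, 0.05], [0, 0, 0.06], [0, 0, 0.06], [0, 0, 0.047], [0, 0, 0], [0, 0, 0], [0, 0, 0], [0, 0, 0], [0, 0, 0]], rotation=[[0, 0, 0], [0, 0, 0], [0, 0, 0], [0, 0, 0], [0, 0, 0], [0, 0, 0], [0, 0, 0], [0, 0, 0], [0, 0, 0], [0, 0, 0]])

```text
clock: 3.45
position: [0.4646, 0.0744, 0.0192]
tool_rot: [-3.141, -0.002, -0.0]
force: [-1.5, -0.6, 12.9]
grip_width: 0.045
```

Request:
move_arm(jaw=[200, 200, 200, 200, 200, 200, 200], dp=[[0, 0, 0], [0, 0, 0], [0, 0, 0], [0, 0, -0.005], [0, 0, -0.01], [0, 0, -0.01], [0, 0, 0]], rotation=[[0, 0, 0], [0, 0, 0], [0, 0, 0], [0, 0, 0], [0, 0, 0], [0, 0, 0], [0, 0, 0]])

```text
clock: 4.32
position: [0.464, 0.0744, 0.0385]
tool_rot: [-3.141, -0.001, -0.0]
force: [-0.3, 1.0, -1.5]
grip_width: 0.045
```

Request:
move_arm(jaw=[200, 200, 200, 200, 200, 200, 200, 200, 200, 200], dp=[[0, 0, -0.05], [0, 0, -0.05], [0, 0, -0.05], [0.0333, 0.0665, 0], [0.0333, 0.0665, 0], [0.0333, 0.0665, 0], [0.0333, 0.0665, 0], [0.0333, 0.0665, 0], [0.0333, 0.0665, 0], [0, 0, 0]], rotation=[[0, 0, 0], [0, 0, 0], [0, 0, 0], [0, 0, 0], [0, 0, 0], [0, 0, 0], [0, 0, 0], [0, 0, 0], [0, 0, 0], [0, 0, 0]])

```text
clock: 5.58
position: [0.6233, -0.2499, 0.1568]
tool_rot: [3.14, 0.001, -0.005]
force: [0.1, 0.3, -0.9]
grip_width: 0.045
```

```bash
python3 -c "
from h import *
im,c=look(.055,'w2')
w=cv2.inRange(cv2.cvtColor(im,cv2.COLOR_BGR2HSV),(0,0,140),(180,60,255));blobs(im,w,c,.014,800,20000)
cv2.imwrite('pics/w2s.png',np.hstack([im[::1,::1][:, 100:500],grab_frame('scene')[120:420].repeat(1,0)[:,:400].copy() if 0 else cv2.copyMakeBorder(grab_frame('scene')[120:420,100:500],0,120,0,0,0)]))
"
```

```text
5.625 [ 0.623  -0.247   0.1567] [ 1.7998e+02  7.0000e-02 -1.6000e-01] 0.04528397188381745
px [292. 250.] A 1047.0 [ 593.9 -257.7] [25.2 56.4] -0.4
px [413. 399.] A 1145.0 [ 389.8 -390.5] [31.5 89.8] -54.0
px [152. 398.] A 1130.0 [ 391.8 -108. ] [30.6 89.5] 52.6
```

View pics/w2s.png

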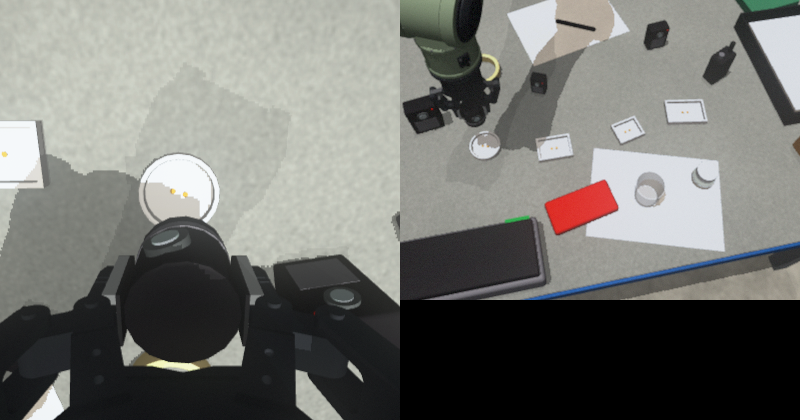

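The wrist view shows the round camera held level, lens toward +x. The round cradle rim spans columns 239–319 with its top at row 153, so I'll check that centre.

```bash
python3 -c "
from h import *
c=calibration('wrist')
p=cast(c,[(239,190),(319,190),(279,153)],.014)*1000
print(p.round(1), 'x centre',p[2,0]-37)"
```

```text
[[ 629.1 -206.6]
 [ 629.  -278.2]
 [ 661.9 -242.5]] x centre 624.9402561886947
```

Request:
move_arm(jaw=[200, 200, 200, 200, 200, 200, 200, 200, 200], dp=[[0.001, -0.002, 0.04], [0, 0, 0.04], [0, 0, 0.04], [0, 0, 0.02], [0, 0, 0.01], [0, 0, 0.005], [0, 0, 0.005], [0, 0, 0.004], [0, 0, 0]], rotation=[[0, 0, 0], [0, 0, 0], [0, 0, 0], [0, 0, 0], [0, 0, 0], [0, 0, 0], [0, 0, 0], [0, 0, 0], [0, 0, 0]])

```text
clock: 6.8
position: [0.6242, -0.2434, 0.0265]
tool_rot: [-3.142, -0.0, -0.0]
force: [0.2, 0.0, -2.2]
grip_width: 0.0448
```

Bottom should be about 2–3 mm above the floor. I'll lower until it makes contact.

Request:
move_arm(jaw=[200, 200, 200, 200], dp=[[0, 0, 0.0015], [0, 0, 0.0015], [0, 0, 0], [0, 0, 0]], rotation=[[0, 0, 0], [0, 0, 0], [0, 0, 0], [0, 0, 0]])

```text
clock: 7.3
position: [0.6243, -0.2435, 0.0244]
tool_rot: [3.142, -0.0, -0.0]
force: [-2.7, 0.8, 5.9]
grip_width: 0.045
```

Request:
move_arm(jaw=[90, 90, 0, 0, 0, 0, 0, 0], dp=[[0, 0, 0], [0, 0, 0], [0, 0, 0], [0, 0, -0.02], [0, 0, -0.06], [0, 0, -0.06], [0, 0, -0.06], [0, 0, -0.056]], rotation=[[0, 0, 0], [0, 0, 0], [0, 0, 0], [0, 0, 0], [0, 0, 0], [0, 0, 0], [0, 0, 0], [0, 0, 0]])

```text
clock: 8.3
position: [0.6242, -0.2435, 0.232]
tool_rot: [3.141, -0.001, -0.0]
force: [0.6, 0.1, 0.2]
grip_width: 0.0853
```

Request:
move_arm(jaw=[0, 0, 0, 0, 0, 0, 0], dp=[[-0.0435, -0.0317, 0], [-0.0435, -0.0317, 0], [-0.0435, -0.0317, 0], [-0.0435, -0.0317, 0], [-0.0435, -0.0317, 0], [-0.0435, -0.0317, 0], [0, 0, 0]], rotation=[[0, 0, 0], [0, 0, 0], [0, 0, 0], [0, 0, 0], [0, 0, 0], [0, 0, 0], [0, 0, 0]])

```text
clock: 9.18
position: [0.4138, -0.09, 0.23]
tool_rot: [-3.141, -0.001, 0.001]
force: [0.5, -0.7, 1.2]
grip_width: 0.0854
```

```bash
python3 -c "
from h import *
im,c=look(.060,'w3')
w=cv2.inRange(cv2.cvtColor(im,cv2.COLOR_BGR2HSV),(0,0,140),(180,60,255));blobs(im,w,c,.014,800,20000)
"
```

```text
9.225 [ 0.4152 -0.0907  0.2301] [-1.7997e+02 -1.1000e-01  6.0000e-02] 0.08552449618931839
px [287. 114.] A 1084.5 [485.5 -94.7] [26.2 37. ] -23.7
px [543.  64.] A 1285.5 [ 526.9 -318.1] [30.5 33.5] -77.8
px [411. 199.] A 5724.5 [ 399.  -242.1] [ 96.4 108. ] -76.6
```

View pics/w3.png

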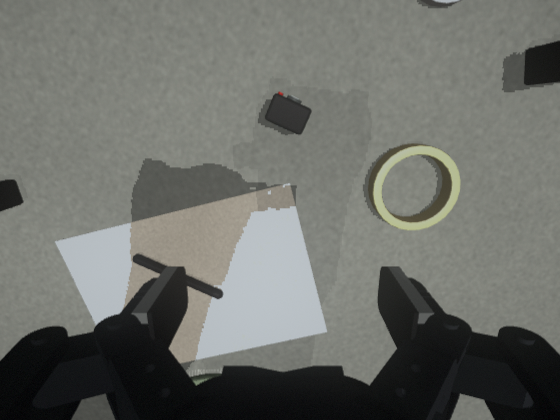

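Small camera top centre is (287,114) → (485.5, −94.7), 26×37 mm, yaw about −24°. That matches 26×38. Tape is at (418,187), well clear.

Request:
move_arm(jaw=[0, 0, 0, 0, 0, 0, 0, 0, 0], dp=[[0.044, 0.0025, 0], [0.044, 0.0025, 0], [0, 0, 0], [0, 0, 0], [0, 0, 0], [0, 0, 0.05], [0, 0, 0.05], [0, 0, 0.05], [0, 0, 0]], rotation=[[0, 0, 0], [0, 0, 0], [0, 0, 0.0445], [0, 0, 0.0445], [0, 0, 0.0445], [0, 0, 0], [0, 0, 0], [0, 0, 0], [0, 0, 0]])

```text
clock: 10.35
position: [0.4851, -0.0957, 0.1074]
tool_rot: [3.14, 0.003, -0.42]
force: [-0.1, -0.4, 1.0]
grip_width: 0.0855
```

Request:
move_arm(jaw=[0, 0, 0, 0, 200, 200, 200, 200, 200, 200], dp=[[0, 0, 0.05], [0, 0, 0.05], [0, 0, 0.01], [0, 0, 0], [0, 0, 0], [0, 0, 0], [0, 0, 0], [0, 0, 0], [0, 0, 0], [0, 0, 0]], rotation=[[0, 0, 0], [0, 0, 0], [0, 0, 0], [0, 0, 0], [0, 0, 0], [0, 0, 0], [0, 0, 0], [0, 0, 0], [0, 0, 0], [0, 0, 0]])

```text
clock: 11.6
position: [0.4863, -0.0952, 0.0217]
tool_rot: [-3.141, -0.001, -0.419]
force: [-2.6, 0.8, 13.7]
grip_width: 0.0376
```

Request:
move_arm(jaw=[200, 200, 200, 200, 200, 200, 200, 200, 200], dp=[[0, 0, -0.01], [0, 0, -0.02], [0, 0, -0.04], [0, 0, -0.04], [0, 0, -0.04], [0, 0, 0], [0, 0, 0], [0, 0, 0], [0, 0, 0]], rotation=[[0, 0, 0], [0, 0, 0], [0, 0, 0], [0, 0, -0.0407], [0, 0, -0.0407], [0, 0, -0.0407], [0, 0, -0.0407], [0, 0, -0.0407], [0, 0, 0]])

```text
clock: 12.72
position: [0.4858, -0.0955, 0.1418]
tool_rot: [3.141, -0.001, 0.219]
force: [0.3, 0.6, -0.5]
grip_width: 0.0374
```

Request:
move_arm(jaw=[200, 200, 200, 200, 200, 200, 200], dp=[[0.0505, -0.0386, 0], [0.0505, -0.0386, 0], [0.0505, -0.0386, 0], [0.0505, -0.0386, 0], [0.0505, -0.0386, 0], [0, 0, 0], [0, 0, 0]], rotation=[[0, 0, 0], [0, 0, 0], [0, 0, 0], [0, 0, 0], [0, 0, 0], [0, 0, 0], [0, 0, 0]])

```text
clock: 13.6
position: [0.6489, 0.099, 0.141]
tool_rot: [3.141, 0.001, 0.218]
force: [-0.6, 0.0, -0.8]
grip_width: 0.038
```

```bash
python3 -c "
from h import *
im,c=look(.0,'w4')
print(proj(c,[(.6496,.0996,.014)]))
"
```

```text
13.65 [0.6488 0.0985 0.1411] [1.7996e+02 3.0000e-02 1.2450e+01] 0.03722427325735727
px [283. 248.] A 1403.5 [601.7  88.5] [24.3 83.5] 12.4
[[281.41785567 200.38050481]]
```

View pics/w4.png

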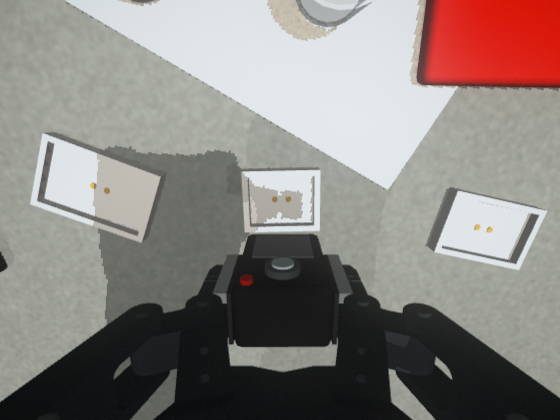

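The small cradle's rim runs from (242,169) to (320,231), with its centre at (281,200). That matches my projected target, and the camera is aligned and level. Lowering.

Request:
move_arm(jaw=[200, 200, 200, 200, 200, 200, 200, 200, 200, 200], dp=[[0.0013, -0.001, 0.04], [0, 0, 0.04], [0, 0, 0.03], [0, 0, 0.015], [0, 0, 0.008], [0, 0, 0.005], [0, 0, 0.002], [0, 0, 0.002], [0, 0, 0.002], [0, 0, 0]], rotation=[[0, 0, 0], [0, 0, 0], [0, 0, 0], [0, 0, 0], [0, 0, 0], [0, 0, 0], [0, 0, 0], [0, 0, 0], [0, 0, 0], [0, 0, 0]])

```text
clock: 14.9
position: [0.6504, 0.1006, 0.0267]
tool_rot: [-3.141, -0.001, 0.22]
force: [-5.1, -0.4, 13.9]
grip_width: 0.0379
```

Request:
move_arm(jaw=[110, 110, 0, 0, 0, 0, 0, 0], dp=[[0, 0, 0], [0, 0, 0], [0, 0, 0], [0, 0, -0.02], [0, 0, -0.06], [0, 0, -0.06], [0, 0, -0.06], [0, 0, -0.055]], rotation=[[0, 0, 0], [0, 0, 0], [0, 0, 0], [0, 0, 0], [0, 0, 0], [0, 0, 0], [0, 0, -0.043], [0, 0, -0.043]])

```text
clock: 15.9
position: [0.6501, 0.1004, 0.2328]
tool_rot: [3.141, -0.001, 0.494]
force: [0.2, 1.3, -0.2]
grip_width: 0.0851
```

Request:
move_arm(jaw=[0, 0, 0, 0, 0, 0, 0, 0, 0], dp=[[0, 0, 0], [0, 0, 0], [0, 0, 0], [0, 0, 0], [0, 0, 0], [0, 0, 0], [0, 0, 0], [0, 0, 0], [0, 0, 0]], rotation=[[0, 0, -0.043], [0, 0, -0.043], [0, 0, -0.043], [0, 0, -0.043], [0, 0, -0.043], [0, 0, -0.043], [0, 0, -0.043], [0, 0, -0.043], [0, 0, 0]])

```text
clock: 17.02
position: [0.6502, 0.1002, 0.2307]
tool_rot: [3.141, 0.0, 1.57]
force: [0.3, -0.1, 0.2]
grip_width: 0.0852
```

Request:
move_arm(jaw=[0, 0, 0, 0, 0, 0, 0], dp=[[0.015, -0.0533, 0], [0.015, -0.0533, 0], [0.015, -0.0533, 0], [0.015, -0.0533, 0], [0.015, -0.0533, 0], [0.015, -0.0533, 0], [0, 0, 0]], rotation=[[0, 0, 0], [0, 0, 0], [0, 0, 0], [0, 0, 0], [0, 0, 0], [0, 0, 0], [0, 0, 0]])

```text
clock: 17.9
position: [0.3923, 0.1731, 0.2306]
tool_rot: [3.141, -0.0, 1.569]
force: [0.7, -0.2, 0.5]
grip_width: 0.0854
```

```bash
python3 -c "
from h import *
im,c=look(.080,'w5')
print(bot.observe()['qpos'].round(2))
"
```

```text
17.95 [0.3939 0.1728 0.2306] [ 1.7992e+02 -1.0000e-02  8.9890e+01] 0.08543293964101845
px [512. 245.] A 1586.0 [615.7 126.1] [37.3 61. ] 89.9
px [285. 114.] A 2115.5 [395.6 243.9] [31.  52.6] 6.9
[-0.28  0.22 -0.32  2.07  0.09  0.86 -0.65]
```

View pics/w5.png

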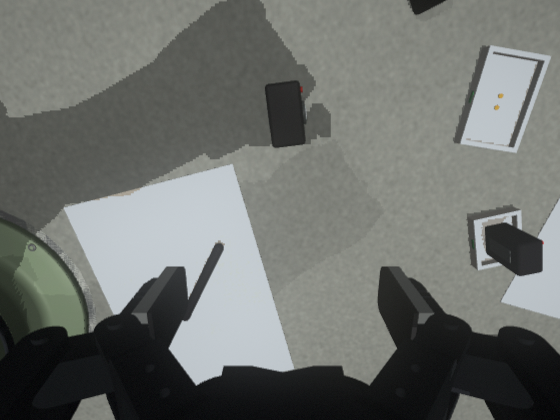

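Medium camera: top at (285,114) → (395.6, 243.9), 31×53 mm, yaw 6.9°. That fits 30×54. The small one stands in its cradle at (512,245).

Request:
move_arm(jaw=[0, 0, 0, 0, 0, 0, 0, 0, 0, 0], dp=[[0.0445, 0.001, 0], [0.0445, 0.001, 0], [0, 0, 0], [0, 0, 0], [0, 0, 0], [0, 0, 0], [0, 0, 0], [0, 0, 0], [0, 0, 0], [0, 0, 0]], rotation=[[0, 0, 0], [0, 0, 0], [0, 0, 0.0576], [0, 0, 0.0576], [0, 0, 0.0576], [0, 0, 0.0576], [0, 0, 0.0576], [0, 0, 0.0576], [0, 0, 0.0576], [0, 0, 0.0576]])

```text
clock: 19.2
position: [0.3968, 0.2435, 0.2299]
tool_rot: [-3.141, -0.0, 0.114]
force: [-0.6, 0.8, -0.4]
grip_width: 0.0854
```

Request:
move_arm(jaw=[0, 0, 0, 0, 0, 0, 0], dp=[[0, 0, 0.05], [0, 0, 0.05], [0, 0, 0.05], [0, 0, 0.05], [0, 0, 0.03], [0, 0, 0.014], [0, 0, 0]], rotation=[[0, 0, 0], [0, 0, 0], [0, 0, 0], [0, 0, 0], [0, 0, 0], [0, 0, 0], [0, 0, 0]])

```text
clock: 20.08
position: [0.3963, 0.2436, 0.0344]
tool_rot: [3.141, 0.0, 0.122]
force: [-0.3, 0.5, -0.4]
grip_width: 0.0856
```

Request:
move_arm(jaw=[200, 200, 200, 200, 200, 200, 200, 200, 200], dp=[[0, 0, 0], [0, 0, 0], [0, 0, 0], [0, 0, 0], [0, 0, 0], [0, 0, -0.01], [0, 0, -0.03], [0, 0, -0.05], [0, 0, 0]], rotation=[[0, 0, 0], [0, 0, 0], [0, 0, 0], [0, 0, 0], [0, 0, 0], [0, 0, 0], [0, 0, 0], [0, 0, 0], [0, 0, 0]])

```text
clock: 21.2
position: [0.3971, 0.2444, 0.1093]
tool_rot: [-3.139, -0.004, 0.123]
force: [0.5, -1.2, -2.0]
grip_width: 0.0533
```

Request:
move_arm(jaw=[200, 200, 200, 200, 200, 200, 200, 200, 200, 200], dp=[[0, 0, -0.035], [0, 0, -0.03], [0.0414, 0.0513, 0], [0.0414, 0.0513, 0], [0.0414, 0.0513, 0], [0.0414, 0.0513, 0], [0.0414, 0.0513, 0], [0.0414, 0.0513, 0], [0.0414, 0.0513, 0], [0.0414, 0.0513, 0]], rotation=[[0, 0, 0.0205], [0, 0, 0.0205], [0, 0, 0], [0, 0, 0], [0, 0, 0], [0, 0, 0], [0, 0, 0], [0, 0, 0], [0, 0, 0], [0, 0, 0]])

```text
clock: 22.45
position: [0.6596, -0.0875, 0.1578]
tool_rot: [-3.141, 0.001, -0.006]
force: [0.7, 0.8, -2.1]
grip_width: 0.0538
```

Request:
move_arm(jaw=[200, 200], dp=[[0, 0, 0], [0, 0, 0]], rotation=[[0, 0, 0], [0, 0, 0]])

```text
clock: 22.7
position: [0.6584, -0.0858, 0.1577]
tool_rot: [-3.141, 0.001, -0.006]
force: [-0.4, -0.5, -0.7]
grip_width: 0.0535
```

```bash
python3 -c "
from h import *
im,c=look(.0,'w6')
print(proj(c,[(.6615,-.0845,.014)]))
"
```

```text
22.75 [ 0.6584 -0.0852  0.158 ] [-1.7997e+02  6.0000e-02 -2.8000e-01] 0.05363002886019893
px [321. 248.] A 597.5 [ 608.3 -121.9] [37.2 43.3] -0.3
px [256. 246.] A 1372.0 [609.2 -63.1] [38.3 72.2] -0.3
px [468. 240.] A 2492.0 [ 612.  -270.3] [46.4 76.7] -0.3
px [ 59. 217.] A 2665.0 [634.4 128.7] [34.5 90.8] 16.1
[[280.67177325 193.09256051]]
```

View pics/w6.png

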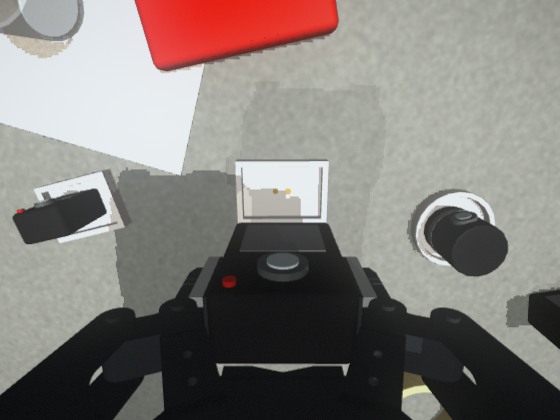

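The medium cradle is at columns 236–329 with contacts at (282,190), as projected (281,193). The round and small cameras stand upright in their cradles.

Request:
move_arm(jaw=[200, 200, 200, 200, 200, 200, 200, 200, 200, 200], dp=[[0.0035, 0, 0.04], [0, 0, 0.04], [0, 0, 0.03], [0, 0, 0.018], [0, 0, 0.01], [0, 0, 0.005], [0, 0, 0.002], [0, 0, 0.002], [0, 0, 0.001], [0, 0, 0]], rotation=[[0, 0, 0], [0, 0, 0], [0, 0, 0], [0, 0, 0], [0, 0, 0], [0, 0, 0], [0, 0, 0], [0, 0, 0], [0, 0, 0], [0, 0, 0]])

```text
clock: 24.0
position: [0.662, -0.0862, 0.0405]
tool_rot: [3.142, -0.001, -0.006]
force: [-0.9, -0.3, 3.2]
grip_width: 0.0538
```

Request:
move_arm(jaw=[200, 200, 200], dp=[[0, 0, 0.001], [0, 0, 0.0005], [0, 0, 0]], rotation=[[0, 0, 0], [0, 0, 0], [0, 0, 0]])

```text
clock: 24.38
position: [0.6622, -0.0862, 0.0405]
tool_rot: [3.142, -0.001, -0.006]
force: [-8.1, 0.9, 22.3]
grip_width: 0.0536
```

Request:
move_arm(jaw=[200, 60, 30, 0, 0, 0, 0, 0, 0], dp=[[0, 0, -0.0015], [0, 0, 0], [0, 0, 0], [0, 0, 0], [0, 0, -0.02], [0, 0, -0.06], [0, 0, -0.06], [0, 0, -0.06], [0, 0, -0.06]], rotation=[[0, 0, 0], [0, 0, 0], [0, 0, 0], [0, 0, 0], [0, 0, 0], [0, 0, 0], [0, 0, 0], [0, 0, 0], [0, 0, 0]])

```text
clock: 25.5
position: [0.6616, -0.0861, 0.2511]
tool_rot: [3.142, -0.001, -0.006]
force: [0.6, 1.5, -0.5]
grip_width: 0.0852
```

Request:
move_arm(jaw=[0, 0, 0, 0, 0, 0, 0, 0], dp=[[-0.0354, 0.052, 0], [-0.0354, 0.052, 0], [-0.0354, 0.052, 0], [-0.0354, 0.052, 0], [-0.0354, 0.052, 0], [-0.0354, 0.052, 0], [-0.0354, 0.052, 0], [0, 0, 0]], rotation=[[0, 0, 0], [0, 0, 0], [0, 0, 0], [0, 0, 0], [0, 0, 0], [0, 0, 0], [0, 0, 0], [0, 0, 0]])

```text
clock: 26.5
position: [0.459, -0.3797, 0.2493]
tool_rot: [3.14, -0.0, -0.012]
force: [0.5, 1.3, 0.3]
grip_width: 0.0853
```

```bash
python3 -c "
from h import *
im,c=look(.100,'w7')
print(bot.observe()['qpos'].round(2))
"
```

```text
26.55 [ 0.4608 -0.3775  0.2491] [ 1.7996e+02 -4.0000e-02 -5.0000e-01] 0.08544585762198087
px [136.  17.] A 2036.5 [ 602.5 -265.6] [29.6 47.6] -0.7
[ 0.53  0.46  0.08  1.67 -0.04  1.02 -0.96]
```

View pics/w7.png

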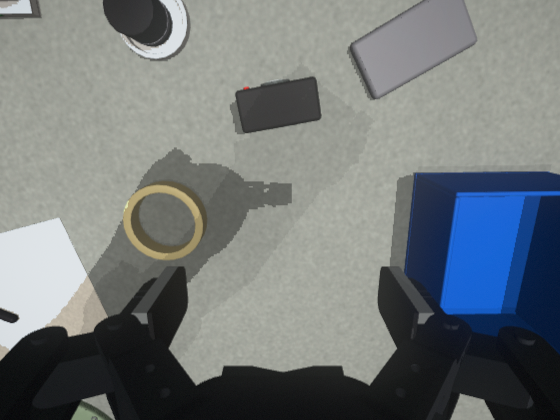

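The large camera's top has corners near (237,92), (317,78), (321,117) and (243,132). The threshold was too low, so I'll raise it. The grey phone sits further out at (415,45).

```bash
python3 -c "
from h import *
im=cv2.imread('pics/w7.png');c=calibration('wrist')
print(rect(cast(c,[(237,92),(317,78),(321,117),(243,132)],.1)))
m=cv2.inRange(im,(0,0,0),(78,)*3);m[150:]=0;m[:,:225]=0;m[:,335:]=0
m=cv2.morphologyEx(m,cv2.MORPH_OPEN,np.ones((7,7)))
blobs(im,m,c,.1,500,9000)
"
```

```text
(array([ 539.3, -375.9]), array([32.9, 69.2]), 8.8)
px [278. 104.] A 3364.0 [ 540.  -374.9] [35.9 68.6] 9.2
```

Request:
move_arm(jaw=[0, 0, 0, 0, 0, 0, 0, 0], dp=[[0.049, -0.0015, 0], [0.049, -0.0015, 0], [0, 0, 0], [0, 0, 0], [0, 0, 0.05], [0, 0, 0.05], [0, 0, 0], [0, 0, 0]], rotation=[[0, 0, 0], [0, 0, 0], [0, 0, -0.0264], [0, 0, -0.0264], [0, 0, 0], [0, 0, 0], [0, 0, 0], [0, 0, 0]])

```text
clock: 27.55
position: [0.5414, -0.374, 0.17]
tool_rot: [3.141, -0.002, 0.161]
force: [-0.5, -0.7, 0.8]
grip_width: 0.0854
```

Request:
move_arm(jaw=[0, 0, 0, 0, 0, 0, 0], dp=[[-0.0017, 0.0012, 0.03], [0, 0, 0.03], [0, 0, 0.03], [0, 0, 0.03], [0, 0, 0.02], [0, 0, 0.01], [0, 0, 0]], rotation=[[0, 0, 0], [0, 0, 0], [0, 0, 0], [0, 0, 0], [0, 0, 0], [0, 0, 0], [0, 0, 0]])

```text
clock: 28.42
position: [0.5393, -0.3755, 0.0485]
tool_rot: [3.141, -0.0, 0.16]
force: [0.4, 0.2, -0.1]
grip_width: 0.0857
```

Request:
move_arm(jaw=[200, 200, 200, 200, 200, 200, 200, 200, 200], dp=[[0, 0, 0], [0, 0, 0], [0, 0, 0], [0, 0, 0], [0, 0, 0], [0, 0, -0.01], [0, 0, -0.03], [0, 0, -0.04], [0, 0, 0]], rotation=[[0, 0, 0], [0, 0, 0], [0, 0, 0], [0, 0, 0], [0, 0, 0], [0, 0, 0], [0, 0, 0], [0, 0, 0], [0, 0, 0]])

```text
clock: 29.55
position: [0.5402, -0.3762, 0.115]
tool_rot: [3.139, -0.003, 0.16]
force: [-0.2, -0.4, -2.4]
grip_width: 0.0695
```

Request:
move_arm(jaw=[200, 200, 200, 200, 200, 200, 200, 200, 200, 200], dp=[[0, 0, -0.04], [0, 0, -0.04], [0, 0, -0.04], [-0.001, -0.05705, 0], [-0.001, -0.05705, 0], [-0.001, -0.05705, 0], [-0.001, -0.05705, 0], [-0.001, -0.05705, 0], [-0.001, -0.05705, 0], [-0.001, -0.05705, 0]], rotation=[[0, 0, 0.0329], [0, 0, 0.0329], [0, 0, 0.0329], [0, 0, 0], [0, 0, 0], [0, 0, 0], [0, 0, 0], [0, 0, 0], [0, 0, 0], [0, 0, 0]])

```text
clock: 30.8
position: [0.5811, -0.0572, 0.2078]
tool_rot: [3.142, 0.001, -0.15]
force: [1.0, -0.6, -1.7]
grip_width: 0.0694
```

Request:
move_arm(jaw=[200, 200, 200, 200, 200, 200, 200, 200, 200, 200], dp=[[-0.001, -0.05705, 0], [-0.001, -0.05705, 0], [-0.001, -0.05705, 0], [-0.001, -0.05705, 0], [-0.001, -0.05705, 0], [-0.001, -0.05705, 0], [-0.001, -0.05705, 0], [0, 0, 0], [0, 0, 0], [0, 0, 0]], rotation=[[0, 0, 0], [0, 0, 0], [0, 0, 0], [0, 0, 0], [0, 0, 0], [0, 0, 0], [0, 0, 0], [0, 0, 0], [0, 0, 0], [0, 0, 0]])

```text
clock: 32.05
position: [0.6236, 0.2567, 0.2081]
tool_rot: [3.141, -0.0, -0.151]
force: [0.3, -0.2, -1.9]
grip_width: 0.0694
```

```bash
python3 -c "
from h import *
im,c=look(.0,'w8')
print(proj(c,[(.624,.2575,.014)]))
"
```

```text
32.1 [0.6236 0.2569 0.2082] [179.98  -0.    -8.67] 0.06952098768039086
px [331. 243.] A 1288.5 [541.2 218.3] [61.7 71.1] -68.3
px [248. 241.] A 2216.5 [566.8 304.2] [ 57.7 111.2] -8.7
px [ 47. 199.] A 5326.5 [636.2 522.3] [ 64.1 139.4] 89.9
[[281.25863574 184.37248563]]
```

View pics/w8.png

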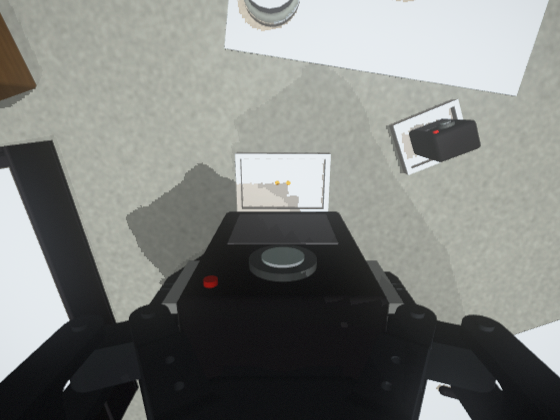

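The large cradle's contacts are at (283,183), against a predicted (281,184), and the camera is square to it. Lowering.

Request:
move_arm(jaw=[200, 200, 200, 200, 200, 200, 200, 200, 200, 200], dp=[[0.0005, 0.001, 0.04], [0, 0, 0.04], [0, 0, 0.04], [0, 0, 0.035], [0, 0, 0.02], [0, 0, 0.01], [0, 0, 0.004], [0, 0, 0.002], [0, 0, 0.001], [0, 0, 0]], rotation=[[0, 0, 0], [0, 0, 0], [0, 0, 0], [0, 0, 0], [0, 0, 0], [0, 0, 0], [0, 0, 0], [0, 0, 0], [0, 0, 0], [0, 0, 0]])

```text
clock: 33.35
position: [0.6239, 0.2573, 0.0548]
tool_rot: [-3.141, -0.0, -0.15]
force: [0.0, 0.2, -2.1]
grip_width: 0.0697
```

Request:
move_arm(jaw=[200, 200, 200], dp=[[0, 0, 0.001], [0, 0, 0.0008], [0, 0, 0]], rotation=[[0, 0, 0], [0, 0, 0], [0, 0, 0]])

```text
clock: 33.72
position: [0.624, 0.2573, 0.0542]
tool_rot: [-3.141, -0.001, -0.15]
force: [-4.9, -1.3, 13.8]
grip_width: 0.0696
```

Request:
move_arm(jaw=[200, 30, 0, 0, 0, 0, 0, 0, 0], dp=[[0, 0, -0.0008], [0, 0, 0], [0, 0, 0], [0, 0, -0.02], [0, 0, -0.05], [0, 0, -0.06], [0, 0, -0.06], [0, 0, -0.06], [0, 0, 0]], rotation=[[0, 0, 0], [0, 0, 0], [0, 0, 0], [0, 0, 0], [0, 0, 0], [0, 0, 0], [0, 0, 0], [0, 0, 0], [0, 0, 0]])

```text
clock: 34.85
position: [0.6252, 0.2577, 0.2589]
tool_rot: [-3.137, -0.006, -0.15]
force: [-0.2, 0.1, -0.8]
grip_width: 0.0852
```

Request:
move_arm(jaw=[0, 0, 0, 0, 0, 0, 0, 0], dp=[[-0.05, 0.04, 0], [-0.05, 0.04, 0], [-0.05, 0.04, 0], [-0.05, 0.04, 0], [-0.01, 0.04, 0], [0, 0.04, 0], [0, 0, 0], [0, 0, 0]], rotation=[[0, 0, 0], [0, 0, 0], [0, 0, 0], [0, 0, 0], [0, 0, 0], [0, 0, 0], [0, 0, 0], [0, 0, 0]])

```text
clock: 35.85
position: [0.429, 0.0929, 0.2539]
tool_rot: [-3.141, -0.0, -0.15]
force: [-0.1, 0.4, -1.2]
grip_width: 0.0857
```

Run:
```python
from h import *
a=grab_frame("scene");b=grab_frame("side");cv2.imwrite("pics/sc9.png",a);cv2.imwrite("pics/sd9.png",b)
o=bot.observe();print(o["clock"],o["position"].round(3))
f=lambda i,y0,y1,x0,x1,s:cv2.resize(i[y0:y1,x0:x1],None,fx=s,fy=s,interpolation=cv2.INTER_CUBIC)
A=f(a,130,300,150,450,2.6);B=f(b,100,330,150,400,2.6)
print(A.shape)
cv2.imwrite("pics/f1.png",A[:600,:800]); cv2.imwrite("pics/f2.png",B[:600,:800])
```

```text
35.95 [0.429 0.093 0.254]
(442, 780, 3)
```

View pics/f1.png

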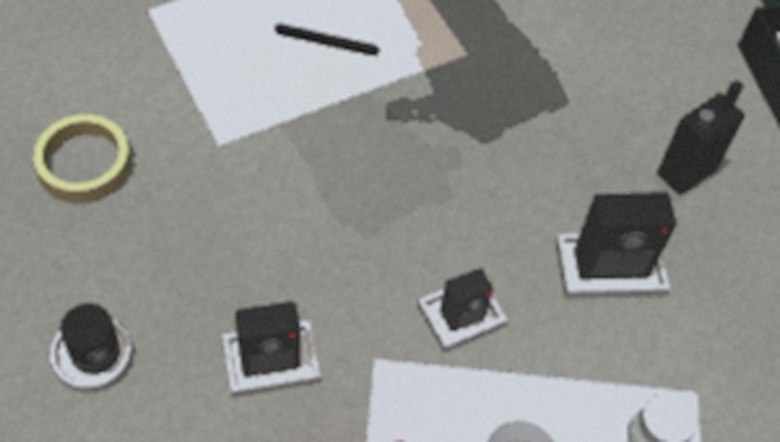

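View pics/f2.png

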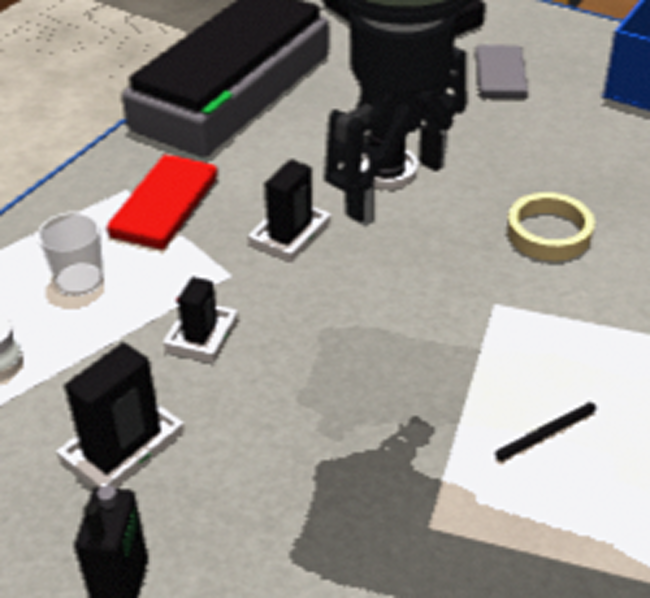

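All four cameras stand upright inside their own cradles in both views, and the radio and tape are in place. I'll do one numeric check, then hand in.

Run:
```python
from h import *
from workcell import workorder
c={n:calibration(n) for n in("scene","side")};M={}
for n,f in(("scene","sc9"),("side","sd9")):
    m=cv2.inRange(cv2.imread(f"pics/{f}.png"),(0,0,0),(60,60,60)); M[n]=cv2.connectedComponentsWithStats(m)[2:4]
def near(n,X):
    p=proj(c[n],[np.array(X)/1000])[0];s,ce=M[n]
    ok=[i for i in range(1,len(s)) if 80<s[i,4]<2500];return ce[min(ok,key=lambda i:np.hypot(*(ce[i]-p)))]
good=True
for nm,X in dict(L=(624,257.5,55),M=(661.5,-85,45),S=(649.6,99.6,35),radio=(527,375,50)).items():
    e=tri(c["scene"],near("scene",X),c["side"],near("side",X))-X;print(nm,e.round(1));good&=np.hypot(*e[:2])<9
e=cast(c["scene"],near("scene",(624.5,-243.5,32)),.032)[0]*1000-(624.5,-243.5);print("R",e.round(1));good&=np.hypot(*e)<9
print(good)
if good: print(workorder.job_done())
```

```text
L [-5.8  3.3  6.8]
M [-4.7  1.8  4.7]
S [-2.6  2.2  2.1]
radio [ 0.1  0.3 -0.2]
R [-3.2  1. ]
True
the job is handed in; nothing more can be done
None
```

I placed all four cameras in their matching cradles and handed the job in at about 36 s; no verdict is reported. I lowered each one until the wrist force showed floor contact, then let go.

- **Cameras:** in the last scene and side pictures all four stand upright inside their cradles. Measured centres are about 3–7 mm from the cradle centres. The larger offsets, like the 2–7 mm height excess, are probably bias: the white walls hide each camera's foot and shift its outline. The TCP was within about 2 mm of each measured cradle centre at release.
- **Round camera:** the gripper blocked it in the last side view, so its position comes from the scene camera alone.
- **Radio and tape:** the radio measured within 0.5 mm of its starting position. I checked the tape only by eye; it looked unmoved, and the arm never came near it at low height.
- **Force:** the highest wrist force reported at the end of a move was about 24 N, when setting down the medium camera. I eased off before releasing it.

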